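# Set and start the interval timer

### The arm

A 7-joint arm with a two-finger parallel gripper is mounted at the origin on the work surface. World frame = base frame: x ahead of the robot, y to its left, z up, the work surface at z = 0. Lengths are in m, angles in rad, forces in N, time in s.
With the tool pointing down it reaches from about 0.4 to 0.925 m from the base axis. Payload 5.6 kg.
Tool frame: the origin (TCP) lies at the very end of the fingers, on their centre line; the grasp point (between the pads) lies 19 mm behind it (bot.grip_point_offset is the distance from the TCP to the grasp point, in m); z points along the fingers, y is the line along which they close (so a half turn about z gives the same grasp; the last joint's range is limited). The gripper opens to 85 mm and grips with 20 to 120 N. Pads are 22 mm wide; open, the fingers measure 114 mm over their backs; the gripper's body (76 mm by 85 mm) begins 54 mm behind the grasp point. The pads swing forward as they close: fully open they stand 13 mm farther back than shut.
Start: joints at [1.131, 0.468, -0.012, 1.603, 0.006, 1.071, -0.056], TCP at [0.251, -0.6, 0.231] pointing down, gripper open.
Joint ranges: [-2.53, 2.53], [-0.31, 2.02], [-1.57, 1.55], [0.28, 2.44], [-1.29, 4.43], [0.15, 1.84], [-2.92, 2.92]. Speed limits (rad/s): [2.57, 2.57, 3.14, 3.14, 3.14, 3.14, 3.14].

### API

Orientations are given as a 3x3 rotation matrix whose columns are the frame's x, y, z axes.
In Python, from bench import state, optics, bot gives the robot as it stands. The module is installed in compiled form; this text tells all that it offers.
- The arm moves only by the tool send_rows, never from a script. Its argument "plan" is a list of rows, each an object with "linear": the shift along the tool's x, y, z in cm, a list of three; "roll": the turn about the tool's z in degrees; "claw": the opening, from 0 (shut) to 1 (fully open). A call has 1 to 12 rows; each row is the pose to reach, as a shift and turn from the pose commanded when the call began, along the tool's axes at that moment; what a row does not reach only later rows make up. A row lasts 1/8 s, in which the tool goes at most 62.5 mm and 10.7 degrees, less where a joint would pass 70% of its speed; a pose out of reach is approached as far as the arm can. A call with a gripper value outside its range is refused whole. The fingers move at their own pace and stop on an object; the grip force is fixed at half the most. Time passes only in rows, so rows that repeat a pose let the fingers close. It gives the time, the measured TCP pose, the force, the opening and the grip force at its end, in the units of the state.
- state(): the state, without advancing time (a new reading comes with each control period).
- optics.capture(name): name is "scene" or "side" or "wrist"; returns a dict with "image" (420x560x3 uint8, red, green, blue), "depth" (420x560 float32, m along the optical axis (not along the pixel's ray), 0 where there is no reading), "intrinsics" (3x3 intrinsics, pixels), "R" (3x3) and "t" (3): a world point X has camera coordinates R X + t. Camera axes: x right, y down, z forward; pixel columns grow to the right and rows downward; lengths in m; the calibration is good to about 2 mm. A picture is of the moment at which its call begins.
- bot.hand_in(): hands the job in; it is judged then, once.
The state is a dict: "t": time; "joint_positions": joint angles; "joint_vel": joint speeds; "joint_torque": joint torques, N m; "tcp_pos": TCP position; "orientation": TCP orientation; "contact_force": force on the tool from outside, world axes, zero at the start; "torque": the same for the moment, N m; "width": finger opening in m; "finger_force": force on a finger pad.
Only numpy, scipy, OpenCV 4.12 (cv2) and the standard library are available. Lean on these libraries where they do the work, as an engineer would, in place of code of your own. Each camera call takes 0.05 s, during which the arm holds its last target. There are 200 camera calls.

### The job

Set the blue interval timer on the projection-booth desk: turn its stiff dial clockwise until the white pointer lines up with the orange marker, then press the red start button fully in and let it spring back. The timer is light and stands loose, so lean on it while you turn the dial: it must not twist or slide on the desk by more than about a finger's breadth, and must not be pressed onto the desk with more than about 2 kg. Leave the orange marker and the other things on the desk as they are.

Things in the scene. Friction and masses are not known exactly. Their poses are not given: they have to be found in the camera images.
- timer: The interval timer: a blue case 195 (x) x 140 (y) x 44 mm on four 4 mm feet (at x +-55, y +-35 mm), top 48 mm above the desk, 0.35 to 0.5 kg in all, loose. Origin: on the desk amid the feet, 90 mm from its front end; x points from the button end (near the robot) to the dial end, y left, z up. More than 28 N between it and the desk (weight and push together) damages it
- timer_front (a point): Point on the middle of the case's top front edge, 90 mm from the timer's origin towards the button end, 48 mm above the desk; shows whether the case has twisted
- knob (a point): Centre, half-way up, of the dial's round grey grip: 56 mm diameter, 30 mm tall, vertical axis 30 mm from the timer's origin towards timer +x. It stands on a rigid black skirt disc of 90 mm diameter that turns with it, skirt top 15 mm below this point (58 mm above the desk): fingertips may rest on it and push down
- pointer (a point): Outer end of the white pointer line on the dial's skirt, 46 mm from the dial's axis, at the skirt's top; the line goes on over the top of the grip. At the start it points roughly to the timer's left
- marker_tip (a point): Inner tip of the orange marker tab on the steel ring around the skirt, 46 mm from the dial's axis; the tab is 10 mm wide, 13 mm long (point: middle of its inner end) and lies just below the skirt's top. It stands roughly at the far side (timer +x), another place each time, held by friction. The dial is set when pointer lies over this point
- dial (a joint): Angle of the dial, rad, 0 to 3.1, growing clockwise seen from above; at 0 the pointer points along the timer's +y. It turns with a steady friction of 0.36 N m, stays where it is left and does not move down; a pinch of 25 to 40 N across the grip does not slip
- marker (a joint): Angle of the orange marker on the same scale: the dial is set when dial equals this (0.8 to 1.5 rad clockwise from the start)
- button_top (a point): Centre of the top of the red start button: 26 mm diameter, 9 mm proud of the case, 57 mm above the desk, 82 mm from the dial's axis towards the timer's -x. It is pressed straight down 5 mm against a spring (1.5 N at first, 5 N fully in, then a hard stop)
- start (a joint): Travel of the start button, m: 0 out, 0.005 fully in; it springs back
- table: The grey desk, top at height 0. The timer's friction on it (coefficient about 0.5 to 0.7) cannot hold against the dial: without a push of roughly 4 to 11 N straight down on the dial, differing from day to day, the case turns along with it
- remote: Black remote control, 150 x 46 x 20 mm, beside the timer on its left; origin under its centre. Leave it alone, like all that follow
- film_can: Round metal film can, 104 mm diameter, 32 mm high, beside the timer on its right; origin under its centre
- tape_roll: Yellow roll of splicing tape, 64 mm diameter, 22 mm high, beyond the timer; origin under its centre
- stamp: Wooden hand stamp, base 50 x 35 mm, 64 mm high, beyond the timer; origin under its centre
- driver: Screwdriver with a red handle, 190 mm long, 26 mm thick, lying across in front of the timer; origin under its middle, x along its length
- mug: White mug, 82 mm diameter, 92 mm high, at the left of the desk; origin under its centre
- lens_box: Yellow and white box, 120 x 90 x 60 mm, at the right of the desk; origin under its centre
There are look-alikes about, which are no part of the job. What is shaped like the timer but purple or turquoise is not meant.

How it is judged:
On the way, in this order (a step that is already met when the one before it is completed fails the run):
1. the pointer has been turned to the orange marker (within 5 mm at the skirt's edge) (horizontal distance between pointer and marker_tip below 0.005 m), for 0.3 s.
2. with the dial set, the start button is pressed in (at least 4 mm) (horizontal distance between pointer and marker_tip below 0.005 m and value of joint start above 0.004 m), for 0.05 s.
At the end, for the whole second after the job is handed in: The pointer stands within 5 mm of the orange marker (at the skirt's edge), the start button is out again, the timer is upright, at rest and has neither slid nor twisted: its origin, its front edge and the marker are within 20 mm of where they were (horizontal distance between pointer and marker_tip below 0.005 m and value of joint start below 0.001 m and distance of each of timer, timer_front, marker_tip from where it was at the start of the episode below 0.02 m and angle between timer's own z axis and vertical below 0.05 rad and linear speed of timer below 0.01 m/s); the robot touches nothing.
It fails at once if the timer twists or slides: its front edge or its origin shifts by more than 25 mm (distance of any of timer_front, timer from where it was at the start of the episode above 0.025 m).
It fails at once if the timer is pressed onto the desk with more than 28 N, its weight included (contact force between timer and table above 28 N).
It fails at once if another thing on the desk is moved by more than 25 mm (distance of any of remote, film_can, tape_roll, stamp, driver, mug, lens_box from where it was at the start of the episode above 0.025 m).
It also fails if it takes over 58 s, if anything falls off the work surface, if the arm or the gripper's body presses on something with over 40 N, if the wrist force passes 120 N, or if a joint passes its speed limit or range.

## Working session

There is one attempt and no reset: what is moved stays moved. The work goes in short steps, Python scripts to look and compute and a tool call to move; the robot and the scene stay as the last step left them, time stands still between calls to the robot, and variables do not carry over. Pictures are saved under pics/ and viewed, at most 10 in all, crops included, and the job is handed in when it is done.

Besides the shell and the picture viewer there is one more tool, called by a JSON object that holds its "method" and its "body", one argument or row to a line. send_rows: Moves the arm, as the interface text tells. Its arguments: {"type":"object","properties":{"plan":{"type":"array","items":{"type":"object","properties":{"linear":{"type":"array","items":{"type":"number"}},"roll":{"type":"number"},"claw":{"type":"number"}}}}},"required":["plan"]}

```bash
mkdir -p pics; cat > h.py <<'E'
import numpy as np, cv2
from bench import state, optics, bot
def cap(n,f=None):
    c=optics.capture(n)
    if f: cv2.imwrite('pics/'+f,c['image'][:,:,::-1])
    return c
def cloud(c):
    d=c['depth'];K=c['intrinsics'];v,u=np.indices(d.shape)
    P=np.stack([(u-K[0,2])/K[0,0]*d,(v-K[1,2])/K[1,1]*d,d],-1)
    return (P-c['t'])@c['R']
E
python3 - <<'E'
from h import *
for n in('scene','side'):
    c=cap(n,n+'1.png'); np.savez(n+'.npz',P=cloud(c),im=c['image'],d=c['depth'])
print({k:np.round(v,3) for k,v in state().items()})
E
```

```text
{'t': np.float64(0.1), 'joint_positions': array([ 1.131,  0.468, -0.012,  1.603,  0.006,  1.071, -0.056]), 'joint_vel': array([ 0.001, -0.003, -0.   , -0.002,  0.   ,  0.001,  0.001]), 'joint_torque': array([ 1.0000e-03, -5.3353e+01,  2.1000e-02, -2.5197e+01,  1.1000e-02,
        4.0000e-03,  0.0000e+00]), 'tcp_pos': array([ 0.251, -0.599,  0.23 ]), 'orientation': array([[ 0.922,  0.386, -0.001],
       [ 0.386, -0.922,  0.001],
       [-0.   , -0.002, -1.   ]]), 'contact_force': array([-0.703,  0.814,  0.057]), 'torque': array([0.054, 0.024, 0.005]), 'finger_force': np.float64(0.0), 'width': np.float64(0.085)}
```

View pics/scene1.png

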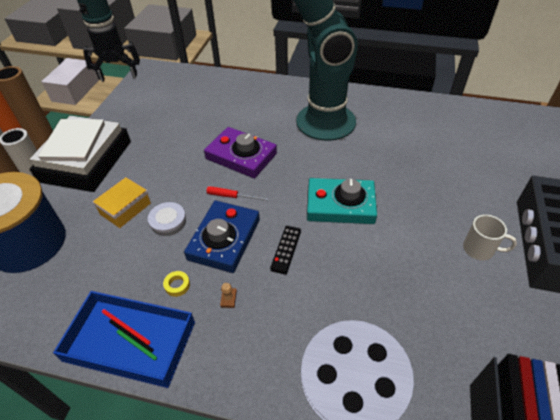

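The blue timer is at about (222,235), with its button at (231,212), dial at (217,232) and marker near (209,250). Next I'll work out its pose.

```bash
python3 - <<'E'
from h import *
z=np.load('scene.npz');P=z['P'];im=z['im']
x=P[190:275,180:265].reshape(-1,3);c=im[190:275,180:265].reshape(-1,3).astype(int)
hsv=cv2.cvtColor(im,cv2.COLOR_RGB2HSV)[190:275,180:265].reshape(-1,3).astype(int)
def sel(m,t):
    q=x[m];print(t,len(q),np.round(np.median(q,0),3)); return q
top=sel((abs(x[:,2]-.048)<.006)&(hsv[:,0]>100)&(hsv[:,0]<130)&(hsv[:,1]>110),'top')
r=cv2.minAreaRect((top[:,:2]*1000).astype(np.float32));print(r)
sel((hsv[:,1]>150)&((hsv[:,0]<4)|(hsv[:,0]>174))&(c[:,0]>120)&(x[:,2]>.04),'button')
sel((hsv[:,1]>130)&(hsv[:,0]>6)&(hsv[:,0]<18)&(c[:,0]>130)&(x[:,2]>.03),'marker')
g=sel((x[:,2]>.082)&(x[:,2]<.1),'knobtop');print(cv2.minEnclosingCircle((g[:,:2]*1000).astype(np.float32)))
E
```

```text
top 1810 [ 0.589 -0.164  0.049]
((592.2529296875, -179.90533447265625), (137.55841064453125, 193.5317840576172), 85.06201171875)
button 55 [ 0.532 -0.174  0.057]
marker 16 [ 0.666 -0.19   0.054]
knobtop 310 [ 0.615 -0.182  0.088]
((612.336669921875, -184.42547607421875), 29.57660484313965)
```

{"method": "send_rows", "body": {
  "plan": [
    {"linear": [12,-6,-3]},
    {"linear": [24,-12,-3]},
    {"linear": [36,-18,-3]},
    {"linear": [49.3,-24.3,-3]},
    {"linear": [49.3,-24.3,-3]},
    {"linear": [49.3,-24.3,-3]},
    {"linear": [49.3,-24.3,-3]},
    {"linear": [49.3,-24.3,-3]},
    {"linear": [49.3,-24.3,-3]},
    {"linear": [49.3,-24.3,-3]},
    {"linear": [49.3,-24.3,-3]},
    {"linear": [49.3,-24.3,-3]}
  ]
}}

```text
$.plan[0]: bad value
```

```bash
python3 - <<'E'
from h import *
c=cap('wrist','w1.png'); np.savez('w1.npz',P=cloud(c),im=c['image'],K=c['intrinsics'],R=c['R'],t=c['t'])
s=state();print(s['t'],np.round(s['tcp_pos'],4),np.round(s['joint_positions'],3),np.round(s['orientation'],3),np.round(s['contact_force'],2))
E
```

```text
0.15 [ 0.251  -0.5991  0.2306] [ 1.131  0.468 -0.012  1.603  0.006  1.071 -0.056] [[ 0.922  0.386 -0.001]
 [ 0.386 -0.922  0.001]
 [-0.    -0.001 -1.   ]] [ 0.28 -0.15 -0.5 ]
```

View pics/w1.png

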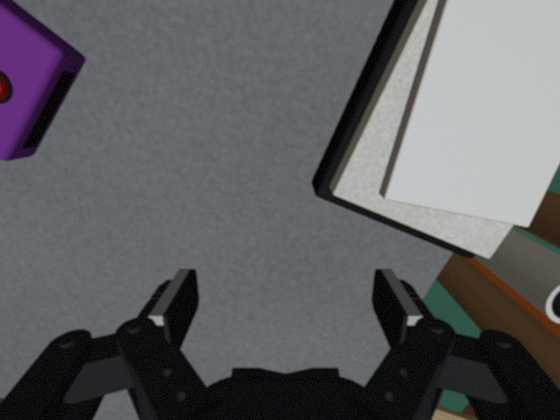

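The call was refused because every row needs all three fields. The picture is still from the start pose: a purple decoy at upper left and the fingers at (180,300) and (390,300). I'll resend, stopping a little short so the timer is in view.

{"method": "send_rows", "body": {
  "plan": [
    {"linear": [12,-6,-3],"roll": 0,"claw": 1},
    {"linear": [24,-12,-3],"roll": 0,"claw": 1},
    {"linear": [36,-18,-3],"roll": 0,"claw": 1},
    {"linear": [44,-24.3,-3],"roll": 0,"claw": 1},
    {"linear": [44,-24.3,-3],"roll": 0,"claw": 1},
    {"linear": [44,-24.3,-3],"roll": 0,"claw": 1},
    {"linear": [44,-24.3,-3],"roll": 0,"claw": 1},
    {"linear": [44,-24.3,-3],"roll": 0,"claw": 1},
    {"linear": [44,-24.3,-3],"roll": 0,"claw": 1},
    {"linear": [44,-24.3,-3],"roll": 0,"claw": 1},
    {"linear": [44,-24.3,-3],"roll": 0,"claw": 1},
    {"linear": [44,-24.3,-3],"roll": 0,"claw": 1}
  ]
}}

```text
t: 1.65
tcp_pos: [0.5622, -0.2071, 0.2612]
orientation: [[0.923, 0.384, -0.0], [0.384, -0.923, -0.001], [-0.001, 0.0, -1.0]]
contact_force: [-0.4, -0.3, 0.0]
width: 0.0854
finger_force: 0.0
```

```bash
python3 - <<'E'
from h import *
c=cap('wrist','w2.png'); np.savez('w1.npz',P=cloud(c),im=c['image'],K=c['intrinsics'],R=c['R'],t=c['t'])
s=state();print(s['t'],np.round(s['tcp_pos'],4),np.round(s['joint_positions'],3),np.round(s['orientation'],3),np.round(s['contact_force'],2))
E
```

```text
1.7 [ 0.5624 -0.2068  0.2613] [ 0.456  0.367 -0.205  1.69   0.083  1.093 -0.95 ] [[ 0.923  0.384 -0.   ]
 [ 0.384 -0.923 -0.   ]
 [-0.     0.    -1.   ]] [-1.1  -0.37  0.34]
```

View pics/w2.png

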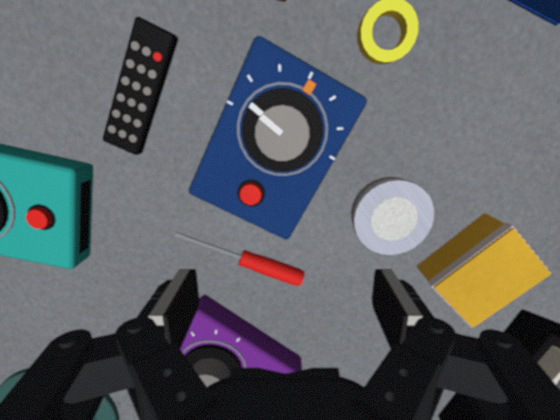

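The blue timer is fully in view: knob at (282,132), pointer end near (251,105), marker near (309,87) and button at (250,194).

```bash
cat > m.py <<'E'
from h import *
def meas(c,kg=(.612,-.184)):
    K,R,t=c['intrinsics'],c['R'],c['t'];im=c['image']
    hsv=cv2.cvtColor(im,cv2.COLOR_RGB2HSV).astype(int)
    v,u=np.indices(im.shape[:2])
    ray=np.stack([(u-K[0,2])/K[0,0],(v-K[1,2])/K[1,1],np.ones(u.shape)],-1)@R
    C=-R.T@t
    at=lambda z:(C+ray*((z-C[2])/ray[...,2])[...,None])[...,:2]
    P=cloud(c);h,s,V=hsv[...,0],hsv[...,1],hsv[...,2]
    near=np.hypot(*(at(.058)-kg).transpose(2,0,1))<.12
    o={}
    top=near&(abs(P[...,2]-.088)<.006)
    top&=np.hypot(*(at(.088)-kg).transpose(2,0,1))<.045
    cnt=max(cv2.findContours(top.astype(np.uint8),0,1)[0],key=cv2.contourArea)[:,0]
    (cx,cy),r=cv2.minEnclosingCircle(at(.088)[cnt[:,1],cnt[:,0]].astype(np.float32)*1000)
    k=np.array([cx,cy])/1000;o['knob']=k;o['r']=r
    m=near&(s>150)&((h<4)|(h>174))&(V>110);o['button']=at(.057)[m].mean(0)
    a=at(.058);rad=np.hypot(*(a-k).transpose(2,0,1))
    m=near&(s>130)&(h>6)&(h<18)&(V>130)&(rad<.065)&(rad>.04);q=at(.057)[m]
    o['nmark']=len(q);o['mk']=q.mean(0)
    w=(s<60)&(V>180)&(rad<.0465)&(rad>.031);q=a[w];o['nptr']=len(q);o['ptr']=q.mean(0)
    ang=lambda p:np.degrees(np.arctan2(*(p-k)[::-1]))
    o['ang']={n:round(ang(o[n]),2) for n in('button','mk','ptr')}
    o['todo']=o['ang']['ptr']-o['ang']['mk']
    b=near&(h>100)&(h<130)&(s>110)&(abs(P[...,2]-.048)<.006)
    o['case']=cv2.minAreaRect(at(.048)[b].astype(np.float32)*1000)
    o['kb']=np.hypot(*(k-o['button']))
    return o
if __name__=='__main__':
    o=meas(cap('wrist'))
    for k,v in o.items(): print(k,v)
    s=state();R=s['orientation'];d=np.r_[o['knob'],.06]-s['tcp_pos']
    print(s['t'],s['tcp_pos'],'shift cm tool',np.round(R.T@d*100,2),'j7',s['joint_positions'][6],'F',s['contact_force'])
E
python3 m.py
```

```text
knob [ 0.6114187  -0.18126103]
r 27.751331329345703
button [ 0.53041804 -0.17463694]
nmark 113
mk [ 0.66457105 -0.19037953]
nptr 69
ptr [ 0.62251558 -0.1455093 ]
ang {'button': np.float64(175.32), 'mk': np.float64(-9.73), 'ptr': np.float64(72.76)}
todo 82.49000000000001
case ((590.0204467773438, -179.59255981445312), (136.075439453125, 190.3670654296875), 85.0154800415039)
kb 0.08127106759335884
1.75 [ 0.56256183 -0.20648611  0.26133939] shift cm tool [ 5.48 -0.45 20.13] j7 -0.9502862266244163 F [ 0.3614518  -0.06770601  0.18782555]
```

{"method": "send_rows", "body": {
  "plan": [
    {"linear": [5.5,-0.45,4],"roll": 0,"claw": 1},
    {"linear": [5.5,-0.45,8],"roll": 0,"claw": 1},
    {"linear": [5.5,-0.45,12],"roll": 0,"claw": 1},
    {"linear": [5.5,-0.45,15],"roll": 0,"claw": 1},
    {"linear": [5.5,-0.45,17],"roll": 0,"claw": 1},
    {"linear": [5.5,-0.45,18.5],"roll": 0,"claw": 1},
    {"linear": [5.5,-0.45,19.5],"roll": 0,"claw": 1},
    {"linear": [5.5,-0.45,19.5],"roll": 0,"claw": 1},
    {"linear": [5.5,-0.45,19.5],"roll": 0,"claw": 1}
  ]
}}

```text
t: 2.88
tcp_pos: [0.6127, -0.1801, 0.0672]
orientation: [[0.922, 0.386, 0.002], [0.386, -0.922, -0.0], [0.001, 0.001, -1.0]]
contact_force: [0.2, 0.6, 0.2]
width: 0.0851
finger_force: 0.0
```

```bash
python3 - <<'E'
from h import *
cap('wrist','w3.png')
s=state();d=np.array([.6117,-.1813,.06])-s['tcp_pos'];print(s['tcp_pos'],'shift',s['orientation'].T@d*100)
E
```

```text
[ 0.61274082 -0.18012556  0.06723127] shift [-0.14231527  0.06735997  0.72301318]
```

View pics/w3.png

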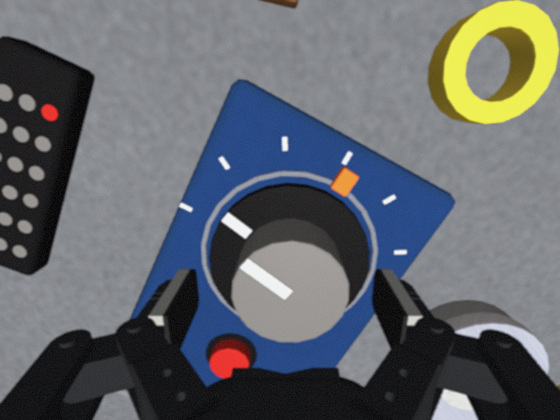

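The knob (291,285) sits centred between the fingertips. I'll correct by about 1.5 mm, lower slightly and close.

{"method": "send_rows", "body": {
  "plan": [
    {"linear": [-0.15,0.07,0.4],"roll": 0,"claw": 1},
    {"linear": [-0.15,0.07,0.4],"roll": 0,"claw": 0.75},
    {"linear": [-0.15,0.07,0.4],"roll": 0,"claw": 0.6},
    {"linear": [-0.15,0.07,0.4],"roll": 0,"claw": 0.5},
    {"linear": [-0.15,0.07,0.4],"roll": 0,"claw": 0.4},
    {"linear": [-0.15,0.07,0.4],"roll": 0,"claw": 0.4}
  ]
}}

```text
t: 3.68
tcp_pos: [0.6115, -0.1819, 0.0631]
orientation: [[0.922, 0.386, 0.001], [0.386, -0.922, -0.001], [0.001, 0.001, -1.0]]
contact_force: [-0.4, -1.8, 5.2]
width: 0.0542
finger_force: 63.0
```

{"method": "send_rows", "body": {
  "plan": [
    {"linear": [0,0,0.05],"roll": 0,"claw": 0.4},
    {"linear": [0,0,0.05],"roll": 0,"claw": 0.4}
  ]
}}

```text
t: 3.92
tcp_pos: [0.6115, -0.1819, 0.063]
orientation: [[0.922, 0.386, 0.001], [0.386, -0.922, -0.001], [0.001, 0.001, -1.0]]
contact_force: [-2.6, -1.3, 8.4]
width: 0.0541
finger_force: 63.5
```

{"method": "send_rows", "body": {
  "plan": [
    {"linear": [0,0,0.05],"roll": 0,"claw": 0.4},
    {"linear": [0,0,0.09],"roll": 0,"claw": 0.4},
    {"linear": [0,0,0.09],"roll": 0,"claw": 0.4}
  ]
}}

```text
t: 4.3
tcp_pos: [0.6115, -0.1818, 0.063]
orientation: [[0.922, 0.386, 0.001], [0.386, -0.922, -0.001], [0.001, 0.002, -1.0]]
contact_force: [-4.4, -1.3, 13.1]
width: 0.0544
finger_force: 64.0
```

{"method": "send_rows", "body": {
  "plan": [
    {"linear": [-0.05,-0.02,0.01],"roll": 2,"claw": 0.4},
    {"linear": [-0.05,-0.02,0.01],"roll": 4,"claw": 0.4},
    {"linear": [-0.05,-0.02,0.01],"roll": 7,"claw": 0.4},
    {"linear": [-0.05,-0.02,0.01],"roll": 10,"claw": 0.4},
    {"linear": [-0.05,-0.02,0.01],"roll": 10,"claw": 0.4}
  ]
}}

```text
t: 4.92
tcp_pos: [0.6115, -0.1817, 0.063]
orientation: [[0.976, 0.219, 0.002], [0.219, -0.976, -0.001], [0.002, 0.002, -1.0]]
contact_force: [-3.0, -0.8, 14.0]
width: 0.0544
finger_force: 64.2
```

```bash
python3 - <<'E'
from h import *
cap('wrist','w4.png')
s=state();print(s['contact_force'],s['torque'],s['joint_positions'][6])
E
```

```text
[-3.63340788  0.26574079 14.20176406] [-0.08507044  0.61644383 -0.24646068] -1.2098971439845985
```

View pics/w4.png

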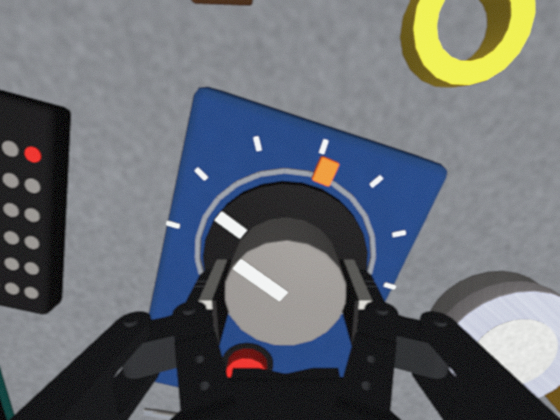

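The pointer (231,224) turns with the gripper and the case appears to stay put. I'll continue and check the marker's world position.

{"method": "send_rows", "body": {
  "plan": [
    {"linear": [0,0,0],"roll": 4,"claw": 0.4},
    {"linear": [0,0,0],"roll": 8,"claw": 0.4},
    {"linear": [0,0,0],"roll": 12,"claw": 0.4},
    {"linear": [0,0,0],"roll": 16,"claw": 0.4},
    {"linear": [0,0,0],"roll": 20,"claw": 0.4},
    {"linear": [0,0,0],"roll": 20,"claw": 0.4}
  ]
}}

```text
t: 5.72
tcp_pos: [0.6114, -0.1813, 0.063]
orientation: [[0.992, -0.128, 0.002], [-0.128, -0.992, -0.001], [0.002, 0.0, -1.0]]
contact_force: [-2.8, 0.7, 14.3]
width: 0.0544
finger_force: 64.2
```

```bash
cat > chk.py <<'E'
from h import *
c=cap('wrist');K,R,t=c['intrinsics'],c['R'],c['t'];im=c['image']
hsv=cv2.cvtColor(im,cv2.COLOR_RGB2HSV).astype(int);h,s,V=hsv[...,0],hsv[...,1],hsv[...,2]
v,u=np.indices(im.shape[:2]);ray=np.stack([(u-K[0,2])/K[0,0],(v-K[1,2])/K[1,1],np.ones(u.shape)],-1)@R
C=-R.T@t;a=(C+ray*((.058-C[2])/ray[...,2])[...,None])[...,:2]
k=np.array([.6117,-.1813]);r=np.hypot(*(a-k).transpose(2,0,1))
f=lambda m:(m.sum(),np.round(a[m].mean(0),4),np.round(np.degrees(np.arctan2(*(a[m].mean(0)-k)[::-1])),2))
m=(s>130)&(h>6)&(h<18)&(V>130)&(r<.07)&(r>.04);print('marker',*f(m))
w=(s<60)&(V>170)&(r<.047)&(r>.033)&(v<270);print('ptr',*f(w))
b=(h>100)&(h<130)&(s>110)&(r<.13)&(v<300)
st=state();Rm=st['orientation'];print('tool yaw',np.degrees(np.arctan2(Rm[1,0],Rm[0,0])),st['t'],st['contact_force'],st['torque'][2],st['joint_positions'][6])
E
python3 chk.py
```

```text
marker 490 [ 0.6655 -0.1894] -8.54
ptr 281 [ 0.6375 -0.158 ] 42.08
tool yaw -7.337975905648329 5.775 [-3.66070917  0.54499005 14.0264825 ] -0.34454458399695764 -1.4972271271673507
```

{"method": "send_rows", "body": {
  "plan": [
    {"linear": [0,0,0],"roll": 4,"claw": 0.4},
    {"linear": [0,0,0],"roll": 9,"claw": 0.4},
    {"linear": [0,0,0],"roll": 14,"claw": 0.4},
    {"linear": [0,0,0],"roll": 19,"claw": 0.4},
    {"linear": [0,0,0],"roll": 24,"claw": 0.4},
    {"linear": [0,0,0],"roll": 29,"claw": 0.4},
    {"linear": [0,0,0],"roll": 34,"claw": 0.4},
    {"linear": [0,0,0],"roll": 38,"claw": 0.4},
    {"linear": [0,0,0],"roll": 42,"claw": 0.4},
    {"linear": [0,0,0],"roll": 42,"claw": 0.4}
  ]
}}

```text
t: 7.02
tcp_pos: [0.6118, -0.1805, 0.063]
orientation: [[0.652, -0.758, 0.003], [-0.758, -0.652, 0.0], [0.001, -0.002, -1.0]]
contact_force: [-1.6, 2.5, 13.2]
width: 0.0542
finger_force: 64.2
```

```bash
python3 chk.py
```

```text
marker 484 [ 0.6646 -0.1911] -10.51
ptr 266 [ 0.6466 -0.1806] 1.07
tool yaw -49.29754273765113 7.075 [-2.56977655  1.00942629 13.53522597] -0.31951786506800167 -2.096971205359075
```

{"method": "send_rows", "body": {
  "plan": [
    {"linear": [0,0,0],"roll": 4,"claw": 0.4},
    {"linear": [0,0,0],"roll": 8,"claw": 0.4},
    {"linear": [0,0,0],"roll": 11,"claw": 0.4},
    {"linear": [0,0,0],"roll": 11,"claw": 0.4},
    {"linear": [0,0,0],"roll": 11,"claw": 0.4},
    {"linear": [0,0,0],"roll": 11,"claw": 0.4}
  ]
}}

```text
t: 7.82
tcp_pos: [0.612, -0.1803, 0.063]
orientation: [[0.496, -0.868, 0.003], [-0.868, -0.496, 0.001], [0.001, -0.003, -1.0]]
contact_force: [-2.3, 2.3, 13.1]
width: 0.0543
finger_force: 64.2
```

```bash
sed -i "s/cap('wrist')/cap('wrist','w5.png')/" chk.py; python3 chk.py
```

```text
marker 473 [ 0.6642 -0.1915] -10.95
ptr 260 [ 0.6483 -0.1862] -7.65
tool yaw -60.26291242042857 7.875 [-1.30100531  2.52788293 13.01964431] -0.24936203939543578 -2.2531725888096554
```

View pics/w5.png

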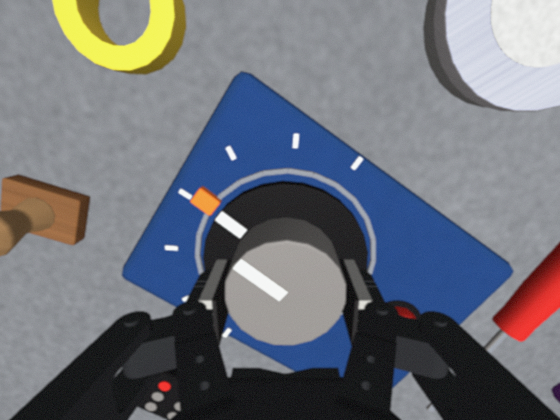

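The pointer (230,223) is nearly in line with the marker (205,201). I'll add a small trim, then release and rise, holding back to view.

{"method": "send_rows", "body": {
  "plan": [
    {"linear": [0,0,0],"roll": 1.5,"claw": 0.4},
    {"linear": [0,0,0],"roll": 1.5,"claw": 0.4},
    {"linear": [0,0,-0.05],"roll": 1.5,"claw": 0.55},
    {"linear": [0,0,-0.1],"roll": 1.5,"claw": 0.7},
    {"linear": [0,0,-0.1],"roll": 1.5,"claw": 0.85},
    {"linear": [0,0,-0.1],"roll": 1.5,"claw": 1},
    {"linear": [0,0,-0.1],"roll": 1.5,"claw": 1},
    {"linear": [0,0,-0.1],"roll": 1.5,"claw": 1}
  ]
}}

```text
t: 8.88
tcp_pos: [0.6103, -0.1813, 0.0616]
orientation: [[0.473, -0.881, -0.0], [-0.881, -0.473, -0.0], [-0.0, 0.0, -1.0]]
contact_force: [-0.2, 0.6, -0.4]
width: 0.0852
finger_force: 0.0
```

{"method": "send_rows", "body": {
  "plan": [
    {"linear": [0,0,-2],"roll": 0,"claw": 1},
    {"linear": [0,0,-5],"roll": -10,"claw": 1},
    {"linear": [0,0,-9],"roll": -20,"claw": 1},
    {"linear": [-3,3,-13],"roll": -30,"claw": 1},
    {"linear": [-6,6,-16],"roll": -40,"claw": 0.6},
    {"linear": [-6,6,-16],"roll": -50,"claw": 0.3},
    {"linear": [-6,6,-16],"roll": -57,"claw": 0},
    {"linear": [-6,6,-16],"roll": -57,"claw": 0},
    {"linear": [-6,6,-16],"roll": -57,"claw": 0}
  ]
}}

```text
t: 10.0
tcp_pos: [0.5293, -0.157, 0.2224]
orientation: [[0.996, -0.085, 0.001], [-0.085, -0.996, -0.0], [0.001, 0.0, -1.0]]
contact_force: [-1.4, -0.0, -0.9]
width: 0.0
finger_force: 0.0
```

```bash
python3 m.py
```

```text
knob [ 0.61133582 -0.17997212]
r 27.789274215698242
button [ 0.53014932 -0.17367655]
nmark 164
mk [ 0.66409558 -0.18906232]
nptr 116
ptr [ 0.64865005 -0.18792932]
ang {'button': np.float64(175.57), 'mk': np.float64(-9.78), 'ptr': np.float64(-12.04)}
todo -2.26
case ((589.860107421875, -178.44696044921875), (136.0191650390625, 189.4207763671875), 85.1114501953125)
kb 0.08143022063240118
10.05 [ 0.52926627 -0.15684922  0.22212793] shift cm tool [ 8.37  1.6  16.22] j7 -1.4288666367618703 F [-0.46400187  0.30717531  0.54425446]
```

The dial is within 2.3° (about 2 mm), and the case moved only about 1 mm. Next is the button, with the fingers closed.

{"method": "send_rows", "body": {
  "plan": [
    {"linear": [0.2,1.65,4],"roll": 0,"claw": 0},
    {"linear": [0.2,1.65,8],"roll": 0,"claw": 0},
    {"linear": [0.2,1.65,12],"roll": 0,"claw": 0},
    {"linear": [0.2,1.65,14.5],"roll": 0,"claw": 0},
    {"linear": [0.2,1.65,15.5],"roll": 0,"claw": 0},
    {"linear": [0.2,1.65,15.5],"roll": 0,"claw": 0},
    {"linear": [0.2,1.65,15.5],"roll": 0,"claw": 0}
  ]
}}

```text
t: 10.92
tcp_pos: [0.5307, -0.1736, 0.0679]
orientation: [[0.997, -0.083, 0.002], [-0.083, -0.997, -0.001], [0.002, 0.0, -1.0]]
contact_force: [0.5, -0.2, -0.2]
width: -0.0004
finger_force: 0.0
```

{"method": "send_rows", "body": {
  "plan": [
    {"linear": [0,0,0.5],"roll": 0,"claw": 0},
    {"linear": [0,0,1.0],"roll": 0,"claw": 0},
    {"linear": [0,0,1.3],"roll": 0,"claw": 0},
    {"linear": [0,0,1.5],"roll": 0,"claw": 0},
    {"linear": [0,0,1.5],"roll": 0,"claw": 0},
    {"linear": [0,0,1.5],"roll": 0,"claw": 0}
  ]
}}

```text
t: 11.68
tcp_pos: [0.5301, -0.1734, 0.0521]
orientation: [[0.997, -0.083, 0.001], [-0.083, -0.997, -0.0], [0.001, 0.0, -1.0]]
contact_force: [0.1, 0.1, 4.5]
width: 0.0002
finger_force: 2.4
```

Nearly full travel at 4.5 N. I'll press slightly further to the stop, then lift off.

{"method": "send_rows", "body": {
  "plan": [
    {"linear": [0,0,0.07],"roll": 0,"claw": 0},
    {"linear": [0,0,0.12],"roll": 0,"claw": 0},
    {"linear": [0,0,0.12],"roll": 0,"claw": 0},
    {"linear": [0,0,0.12],"roll": 0,"claw": 0}
  ]
}}

```text
t: 12.18
tcp_pos: [0.5302, -0.1735, 0.0519]
orientation: [[0.997, -0.083, 0.001], [-0.083, -0.997, -0.0], [0.001, 0.0, -1.0]]
contact_force: [-2.7, 1.1, 14.5]
width: -0.0001
finger_force: 7.0
```

{"method": "send_rows", "body": {
  "plan": [
    {"linear": [0,0,-0.5],"roll": 0,"claw": 0},
    {"linear": [0,0,-2],"roll": 0,"claw": 0},
    {"linear": [0,0,-6],"roll": 0,"claw": 0},
    {"linear": [0,0,-11],"roll": 0,"claw": 0},
    {"linear": [0,0,-17],"roll": 0,"claw": 0},
    {"linear": [0,0,-17],"roll": 0,"claw": 0},
    {"linear": [0,0,-17],"roll": 0,"claw": 0}
  ]
}}

```text
t: 13.05
tcp_pos: [0.5292, -0.1732, 0.2205]
orientation: [[0.997, -0.083, -0.0], [-0.083, -0.997, 0.0], [-0.0, 0.0, -1.0]]
contact_force: [-0.1, -0.0, 0.3]
width: 0.0003
finger_force: 0.0
```

```bash
python3 m.py
```

```text
knob [ 0.61136133 -0.18021535]
r 27.6563663482666
button [ 0.53004168 -0.17366656]
nmark 166
mk [ 0.6640414  -0.18917011]
nptr 115
ptr [ 0.64869929 -0.18798321]
ang {'button': np.float64(175.4), 'mk': np.float64(-9.65), 'ptr': np.float64(-11.75)}
todo -2.0999999999999996
case ((589.4910278320312, -178.8111572265625), (136.01864624023438, 189.939453125), 85.1863784790039)
kb 0.08158290950697827
13.1 [ 0.52881692 -0.17303708  0.21959371] shift cm tool [ 8.32  0.04 15.94] j7 -1.3955222147642536 F [ 0.33767998  0.03300091 -0.77110587]
```

```bash
python3 -c "
from bench import bot
print(bot.hand_in())"
```

```text
the job is handed in; nothing more can be done
None
```

I turned the blue timer's dial to within about 2 mm of the orange marker, pressed the start button to its stop and released it, and handed the job in at about 13 s; the case moved only about 1 mm, and no verdict came back.

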